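# Close a specimen cam clamp with a T-handle hex key

### The job

Take the T-handle hex key from the wooden rack and lower it down the deep round bore of the clamp block on the round stand, turning it until its hexagon drops fully home into the hidden socket at the bottom. Turn it clockwise until the clamp's cam comes up against its stop, then pull the key out and put it back, fully down, in the same hole of the rack. Leave the other things on the bench where they are.

Things in the scene. Friction and masses are not known exactly. Their poses are not given: they have to be found in the camera images.
- key: Steel T-handle hex key, 0.34 to 0.61 kg, 120 mm tall, upright in the rack. Origin: its lowest point, on the axis; z up the shaft, x along the T-bar. Nose 20 mm in diameter from 0 to 3 mm; hexagonal shaft 24 mm across flats (27.7 over corners; two flats face +-x) from 3 to 68 mm; collar 44 mm in diameter from 68 to 76 mm; neck 16 mm in diameter to 106 mm; T-bar above.
- key_bar (a point): Centre of the key's T-bar, on the key's axis 113 mm above its lowest point. The bar is 100 mm long (along the key's x), 14 mm wide and 14 mm high: grip it at its middle, across its width, from above.
- rack: Wooden tool block 90 mm (x) by 170 mm (y) by 75 mm high, fixed to the bench. Origin: on the bench under the key's hole; the block runs from -45 to +125 mm in y. z up. A black round knob of another tool, 26 mm in diameter, stands 18 mm above the block's top at y = +95 mm.
- rack_hole (a point): Centre of the mouth of the key's hole in the rack's top face, 75 mm above the bench. The hole is round, 34 mm in diameter, and goes right through; the key hangs in it by its collar with its tip 7 mm above the bench.
- stand: Round dark metal stand, fixed: base disc 250 mm in diameter, 30 mm high, centred 45 mm along +x of the origin. Origin: on the bench under the bore's axis; z up. Steel clamp block 86 (x) by 80 mm (y), top at 95 mm; beside it at -y a jaw, a copper bar and an anvil, all below 75 mm. Column 28 mm in diameter, 265 mm high, at x = +118 mm; collar 52 mm in diameter on it at 150 to 176 mm.
- bore_mouth (a point): Centre of the mouth of the vertical bore in the clamp block's top, 95 mm above the bench. A 45 degree funnel, 41 mm wide and 6 mm deep, leads into the round bore, 28.8 mm in diameter. 30 mm below the mouth is the rim of the hexagonal socket: 25.4 mm across flats, 16 mm deep (floor 46 mm below the mouth). socket_floor tells how it fits.
- socket_floor (a point): Centre of the socket's floor, on the bore's axis 46 mm below the mouth. The socket's angle about the axis differs each time and is not given. While the hexagons do not match, the key stands with its lowest point 33 mm below the mouth; within about 6 degrees of a match (every 60 degrees) it drops to 46 mm. Once home it has about 6 degrees of play either way.
- cam (a joint): Angle of the cam in the clamp block (rad), which carries the socket: 0 open, growing clockwise as seen from above, hard stop at 1.4 (clamped). Starts between 0 and 0.3 and stays where it is left; takes about 0.3 N m to turn. It does not tell the socket's angle: the socket is fitted to the cam at an unknown angle. The jaw follows by 6 mm.
- weight: Bystander: brass weight with a knob, 48 mm in diameter, 70 mm high. Origin under its centre.
- driver: Bystander: screwdriver 180 mm long, lying on the bench. Origin under it, about its middle.
- meter: Bystander: black hand-held meter 150 x 75 x 34 mm lying on the bench. Origin under its centre.
- beaker: Bystander: glass beaker 68 mm in diameter, 85 mm high. Origin under its centre.
- tray: Bystander: white plastic tray 140 x 90 x 25 mm. Origin under its centre.
- jar: Bystander: amber jar 60 mm in diameter, 80 mm high. Origin under its centre.
There are look-alikes about, which are no part of the job. What is shaped like the key but blue or purple is not meant.

How it is judged:
By the outcome, as a careful person would: the job done as asked, in the order asked, and still so for the second after the job is handed in, with the robot touching nothing.
It also fails if it takes over 64 s, if anything falls off the work surface, if the arm or the gripper's body presses on something with over 40 N, if the wrist force passes 120 N, or if a joint passes its speed limit or range.

### The arm

A 7-joint arm with a two-finger parallel gripper is mounted at the origin on the work surface. World frame = base frame: x ahead of the robot, y to its left, z up, the work surface at z = 0. Lengths are in mm, angles in rad, forces in N, time in s.
With the tool pointing down it reaches from about 350 to 775 mm from the base axis. Payload 3.1 kg.
Tool frame: the origin (TCP) lies between the finger pads; the fingertips stand robot.tip_reach ahead of it and the grasp point (between the pads) lies 11 mm behind it (robot.tip_reach is the distance from the TCP to the fingertips, in mm); z points along the fingers, y is the line along which they close (so a half turn about z gives the same grasp; the last joint's range is limited). The gripper opens to 85 mm and grips with 20 to 120 N. Pads are 22 mm wide; open, the fingers measure 114 mm over their backs; the gripper's body (76 mm by 85 mm) begins 54 mm behind the grasp point. The pads swing forward as they close: fully open they stand 13 mm farther back than shut.
Start: joints at [-1.375, 0.311, 0.014, 1.512, -0.004, 1.319, -0.027], TCP at [129.532, 534.545, 239.304] pointing down, gripper open.
Joint ranges: [-2.7, 2.7], [-0.3, 1.91], [-1.27, 1.3], [0.12, 2.57], [-1.44, 4.58], [0.2, 2.03], [-3.05, 3.05]. Speed limits (rad/s): [2.79, 2.79, 3.14, 3.14, 3.14, 3.14, 3.14].

### API

Orientations are given as a rotation vector (axis times angle).
In Python, from plant import robot, eyes gives the robot as it stands.
- The arm moves only by the tool servo_tool, never from a script. Its argument "moves" is a list of rows, each a list of 2 entries, a list of its own where there are three numbers: the shift along the tool's x, y, z in units of 60 cm (1.0 is 60 cm), then the turn about the tool's z in units of 60 degrees (1.0 is 60 degrees). A call has 1 to 5 rows; each row shifts and turns the commanded pose from where the row before left it, along the tool's axes as they then stand; what a row does not reach is not made up. A row lasts 1/10 s, in which the tool goes at most 50 mm and 8.59 degrees, less where a joint would pass 70% of its speed; a pose out of reach is approached as far as the arm can. A call with a number of a shift or a turn outside -1 to 1 is refused whole. A call with a gripper value outside its range is refused whole. "jaw" is the finger opening in mm, from 0 to 85.4, set as the call begins (left out, the last holds). The fingers move at their own pace and stop on an object; the grip force is fixed at half the most. Time passes only in rows, so rows that do not move let the fingers close. It gives the time, the measured TCP pose, the force, the opening and the grip force at its end, in the units of the state.
- robot.get_obs(): the state, without advancing time (a new reading comes with each control period).
- eyes.read_camera(name): name is "scene" or "top" or "wrist"; returns (picture, depth): 420x560x3 uint8, blue, green, red; 420x560 float32, mm along the optical axis (not along the pixel's ray), 0 where there is no reading.
- eyes.calibration(name): a dict with "intrinsics" (3x3 intrinsics, pixels), "xyz" and "orientation" of the camera in the world; the wrist camera has in their place "mount" (4x4, takes a point from camera to tool coordinates, whose origin is the TCP and whose axes are the flange's). Camera axes: x right, y down, z forward; pixel columns grow to the right and rows downward; lengths in mm; the calibration is good to about 2 mm. A picture is of the moment at which its call begins: read the wrist's pose just before it. calibration takes no time and is no camera call.
- robot.sign_off(): hands the job in; it is judged then, once.
The state is a dict: "time_s": time; "joint_pos": joint angles; "joint_vel": joint speeds; "joint_torque": joint torques, N m; "position": TCP position; "tool_rot": TCP orientation; "wrist_force": force on the tool from outside, world axes, zero at the start; "ft_torque": the same for the moment, N m; "finger_gap": finger opening in mm; "grip_force": force on a finger pad.
Only numpy, scipy, OpenCV 4.12 (cv2) and the standard library are available. Lean on these libraries where they do the work, as an engineer would, in place of code of your own. Each camera call takes 0.05 s, during which the arm holds its last target. There are 200 camera calls.

## Working session

There is one attempt and no reset: what is moved stays moved. The work goes in short steps, Python scripts to look and compute and a tool call to move; the robot and the scene stay as the last step left them, time stands still between calls to the robot, and variables do not carry over. Pictures are saved under pics/ and viewed, at most 10 in all, crops included, and the job is handed in when it is done.

Besides the shell and the picture viewer there is one more tool, called after "Emit:" as name([rows], argument=value, ...), one row to a line, values as JSON. servo_tool: Moves the arm, as the interface text tells. Its arguments: {"type":"object","properties":{"moves":{"type":"array"},"jaw":{"type":"number"}},"required":["moves"]}

```bash
mkdir -p pics; ls; cat > h.py <<'E'
import numpy as np,cv2
from scipy.spatial.transform import Rotation as R
from plant import robot,eyes
def cam(n):
    c=eyes.calibration(n);K=np.array(c["intrinsics"])
    if n=="wrist":
        o=robot.get_obs();T=np.eye(4);T[:3,:3]=R.from_rotvec(o["tool_rot"]).as_matrix();T[:3,3]=o["position"]
        T=T@np.array(c["mount"])
    else:
        T=np.eye(4);r=np.array(c["orientation"]);T[:3,:3]=r if r.shape==(3,3) else R.from_rotvec(r).as_matrix();T[:3,3]=c["xyz"]
    return K,T
def snap(n):
    K,T=cam(n);p,d=eyes.read_camera(n);np.savez("last_%s.npz"%n,p=p,d=d,K=K,T=T);return p,d,K,T
def load(n):
    z=np.load("last_%s.npz"%n);return z["p"],z["d"],z["K"],z["T"]
def plane(K,T,u,v,z):
    r=T[:3,:3]@np.linalg.solve(K,[u,v,1.]);return T[:3,3]+r*(z-T[2,3])/r[2]
def pts(d,K,T):
    v,u=np.mgrid[:d.shape[0],:d.shape[1]]
    P=np.stack([(u-K[0,2])/K[0,0]*d,(v-K[1,2])/K[1,1]*d,d],-1);return P@T[:3,:3].T+T[:3,3]
E
python3 - <<'E'
from h import *
for n in("scene","top"):
    c=eyes.calibration(n);print(n,c)
    p,d,K,T=snap(n);cv2.imwrite(f"pics/{n}0.png",p)
print(robot.get_obs(), robot.tip_reach, eyes.calibration("wrist"))
E
```

```text
pics
scene {'intrinsics': array([[508.64572314,   0.        , 283.07370574],
       [  0.        , 508.64572314, 205.20706653],
       [  0.        ,   0.        ,   1.        ]]), 'xyz': array([1114.41208859,  666.78624989, 1399.3776571 ]), 'orientation': array([-1.08242263, -2.56666414,  0.84674467])}
top {'intrinsics': array([[503.5196189,   0.       , 277.0536015],
       [  0.       , 503.5196189, 201.7068555],
       [  0.       ,   0.       ,   1.       ]]), 'xyz': array([ 339.06041636,  -13.78997926, 1934.73943206]), 'orientation': array([-2.18017408,  2.19842904, -0.08222477])}
{'time_s': 0.1, 'joint_pos': array([-1.37469853,  0.31167528,  0.01399571,  1.5129023 , -0.00442525,
        1.31917747, -0.02719482]), 'joint_vel': array([ 0.00054125, -0.0004406 ,  0.00118281, -0.00552517,  0.00018037,
        0.00214614,  0.00042486]), 'joint_torque': array([ 8.86196085e-04, -3.80853939e+01,  1.46749914e-01, -2.31240088e+01,
        1.23447055e-02,  8.10512574e-03, -1.79996272e-05]), 'position': array([129.38967244, 533.91399422, 238.31116448]), 'tool_rot': array([-0.37251655, -3.11923868,  0.00333495]), 'wrist_force': array([-0.04799736, -0.03254035, -0.2205666 ]), 'ft_torque': array([-0.04684791,  0.00702362, -0.0100364 ]), 'grip_force': 0.0, 'finger_gap': 85.56661919496618} 8.0 {'intrinsics': array([[377.79931996,   0.        , 278.62815444],
       [  0.        , 377.79931996, 207.53469229],
       [  0.        ,   0.        ,   1.        ]]), 'mount': array([[ 1.54997817e-04, -9.50718392e-01, -3.10055664e-01,
         7.83544605e+01],
       [ 9.99999988e-01,  1.45356942e-04,  5.41976762e-05,
        -2.17511514e-01],
       [-6.45798431e-06, -3.10055669e-01,  9.50718403e-01,
        -1.35561893e+02],
       [ 0.00000000e+00,  0.00000000e+00,  0.00000000e+00,
         1.00000000e+00]])}
```

View pics/scene0.png

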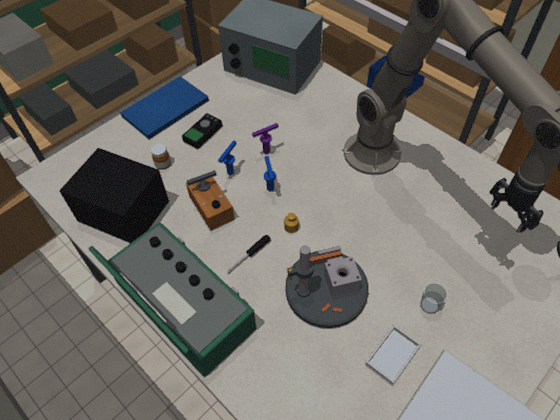

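View pics/top0.png

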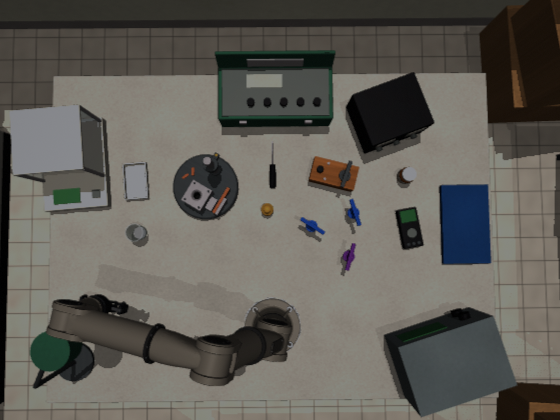

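The grey key stands in the wooden rack at scene (203,183) / top (346,173). The look-alikes are blue at top (312,226) and (354,212) and purple at (349,257), and are not meant. The stand's bore is at top (197,195). I'll confirm with one enlarged crop and measure.

```bash
python3 - <<'E'
from h import *
p,d,K,T=load("top")
c=np.hstack([cv2.resize(p[145:205,300:370],None,fx=5.5,fy=5.5,interpolation=cv2.INTER_CUBIC),cv2.resize(p[145:225,165:245],(330,330),interpolation=cv2.INTER_CUBIC)])
cv2.imwrite("pics/crop.png",c)
P=pts(d,K,T);ok=d>0
print("bench z",np.median(P[220:240,180:260,2][ok[220:240,180:260]]))
def roi(v0,v1,u0,u1,z0,z1):
    m=np.zeros(d.shape,bool);m[v0:v1,u0:u1]=1;return P[m&ok&(P[...,2]>z0)&(P[...,2]<z1)]
b=roi(145,205,300,370,110,145);print("bar",len(b),b.mean(0),np.linalg.eigh(np.cov(b[:,:2].T)))
r=roi(145,205,300,370,62,85);q=cv2.minAreaRect(r[:,:2].astype(np.float32));print("rack",len(r),q,np.median(r[:,2]))
s=roi(150,225,165,245,85,105);q=cv2.minAreaRect(s[:,:2].astype(np.float32));print("clamp",len(s),q,np.median(s[:,2]))
s=roi(145,225,165,245,255,285);print("column",len(s),s.mean(0))
s=roi(145,225,165,245,15,40);print("disc",cv2.minEnclosingCircle(s[:,:2].astype(np.float32)))
print("col px",plane(K,T,208,160,265),"bore px",plane(K,T,197,195,95))
E
```

```text
bench z -0.8779378784709024
bar 144 [ 548.08539985 -283.28313656  124.67343287] EighResult(eigenvalues=array([ 316.34739299, 2556.73765681]), eigenvectors=array([[-0.06815229, -0.99767493],
       [-0.99767493,  0.06815229]]))
rack 963 ((611.8333740234375, -261.11492919921875), (192.04103088378906, 173.56121826171875), 75.44161224365234) 74.64038899636466
clamp 453 ((494.2763366699219, 268.77081298828125), (81.2677230834961, 85.937744140625), 58.663352966308594) 93.69716396035278
column 56 [594.28524502 207.89061771 264.55457288]
disc ((532.9804077148438, 246.04891967773438), 125.0855484008789)
col px [595.76026279 204.85381975 265.        ] bore px [492.96896089 267.25234797  95.        ]
```

View pics/crop.png

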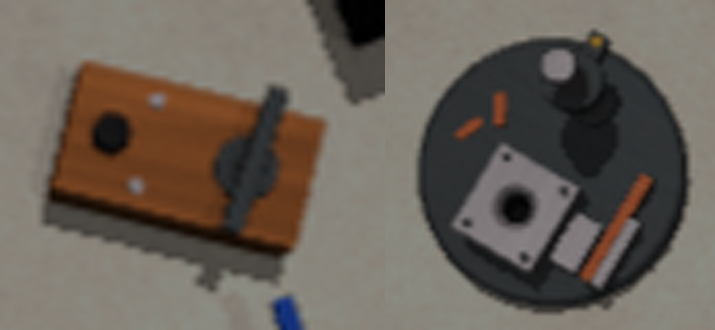

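The crop confirms it: the grey steel T key with its collar sits in the rack, bar ends at crop (277,92) and (235,228), with the knob at (110,133). The bore is at crop (516,207). Next I plan the move to a hover above the key.

```bash
cat >> h.py <<'E'
def plan(xyz,yaw=None):
    """yaw: tool-x heading in deg. prints tool-frame shift in units and clockwise turn in units"""
    o=robot.get_obs();M=R.from_rotvec(o["tool_rot"]).as_matrix();D=np.array(xyz)-o["position"]
    y0=np.degrees(np.arctan2(M[1,0],M[0,0]))
    print("pos",o["position"].round(1),"yaw",y0.round(2),"j7",o["joint_pos"][6].round(3),"t",o["time_s"],"gap",round(o["finger_gap"],1))
    print("shift units",(M.T@D/600).round(4),"mm",(M.T@D).round(1),end=" ")
    if yaw is not None:
        t=(y0-yaw+90)%180-90;print("turn deg",round(t,2),"units",round(t/60,4))
    else: print()
E
python3 - <<'E'
from h import *
p,d,K,T=load("top")
a=plane(K,T,350.4,161.7,127);b=plane(K,T,342.7,186.5,127);print(a,b,(a+b)/2,np.linalg.norm(a-b))
yaw=np.degrees(np.arctan2(*(a-b)[1::-1]));print(yaw)
m=(a+b)/2
plan([m[0],m[1],240],yaw)
E
```

```text
[ 606.83098056 -292.39909968  127.        ] [ 516.84034451 -262.90880403  127.        ] [ 561.83566254 -277.65395185  127.        ] 94.69948318063658
-18.14417936808287
pos [129.4 533.9 238.3] yaw 166.38 j7 -0.027 t 0.1 gap 85.6
shift units [-1.0190e+00 -1.1448e+00 -3.0000e-04] mm [-6.114e+02 -6.869e+02 -2.000e-01] turn deg 4.52 units 0.0754
```

Emit:
servo_tool([
  [[-0.04,-0.046,0],0],
  [[-0.053,-0.06,0],0],
  [[-0.053,-0.06,0],0],
  [[-0.053,-0.06,0],0],
  [[-0.053,-0.06,0],0],
])

```text
time_s: 0.6
position: [236.6, 330.0, 238.9]
tool_rot: [-0.372, -3.119, 0.001]
wrist_force: [1.8, -0.3, -0.2]
finger_gap: 85.3
grip_force: 0.0
```

Emit:
servo_tool([
  [[-0.053,-0.06,0],0],
  [[-0.053,-0.06,0],0],
  [[-0.053,-0.06,0],0],
  [[-0.053,-0.06,0],0],
  [[-0.053,-0.06,0],0],
])

```text
time_s: 1.1
position: [348.4, 117.8, 239.2]
tool_rot: [-0.372, -3.119, -0.001]
wrist_force: [0.4, 1.1, 0.2]
finger_gap: 85.4
grip_force: 0.0
```

Emit:
servo_tool([
  [[-0.053,-0.06,0],0],
  [[-0.053,-0.06,0],0],
  [[-0.053,-0.06,0],0],
  [[-0.053,-0.06,0],0],
  [[-0.053,-0.06,0],0],
])

```text
time_s: 1.6
position: [460.7, -94.0, 239.3]
tool_rot: [0.371, 3.119, 0.001]
wrist_force: [1.1, 0.5, 0.0]
finger_gap: 85.4
grip_force: 0.0
```

Emit:
servo_tool([
  [[-0.053,-0.058,0],0],
  [[-0.053,-0.058,0],0],
  [[-0.053,-0.058,0],0],
  [[-0.05,-0.055,0],0],
  [[0,0,0],0.075],
])

```text
time_s: 2.1
position: [548.8, -263.7, 237.3]
tool_rot: [-0.512, -3.097, 0.011]
wrist_force: [-1.1, 0.5, 0.8]
finger_gap: 85.3
grip_force: 0.0
```

```bash
python3 - <<'E'
from h import *
plan([561.8,-277.6,240],-18.1)
p,d,K,T=snap("wrist");cv2.imwrite("pics/w1.png",p)
P=pts(d,K,T);m=(d>0)&(P[...,2]>115)&(P[...,2]<140)&(np.hypot(P[...,0]-560,P[...,1]+278)<80)
b=P[m];print(len(b),b.mean(0));q=cv2.minAreaRect(b[:,:2].astype(np.float32));print(q);print(np.median(b[:,2]))
w,V=np.linalg.eigh(np.cov(b[:,:2].T));print(V[:,1],np.degrees(np.arctan2(V[1,1],V[0,1])))
r=P[(d>0)&(abs(P[...,2]-75)<6)];print("rack",cv2.minAreaRect(r[:,:2].astype(np.float32)),np.median(r[:,2]))
E
```

```text
pos [ 548.8 -263.7  237.3] yaw 161.23 j7 1.959 t 2.1 gap 85.3
shift units [-0.0281 -0.0151 -0.0044] mm [-16.8  -9.   -2.7] turn deg -0.67 units -0.0112
2745 [ 559.65508299 -273.44706664  127.47865529]
((563.56396484375, -275.15509033203125), (15.26025676727295, 99.77862548828125), 70.64665222167969)
127.70166841282494
[-0.94161956  0.33667879] 160.3253432846107
rack ((639.8635864257812, -275.405029296875), (472.9046630859375, 313.98455810546875), 41.81236267089844) 75.9785544072501
```

View pics/w1.png

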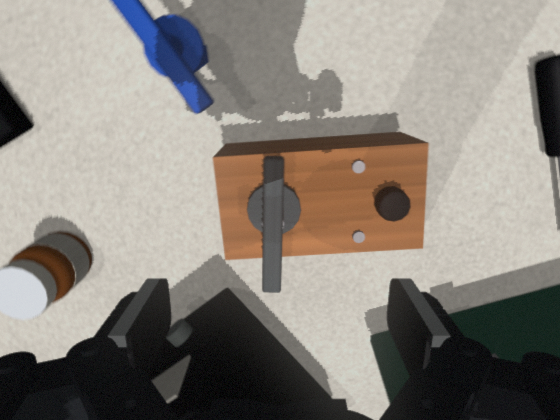

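The bar runs from (274,157) to (271,290), with the collar at (274,208). Its measured length of 99.8 mm and height of 127.7 mm match the key. I'll settle, then re-measure.

Emit:
servo_tool([
  [[0,0,0],0],
  [[0,0,0],0],
])

```text
time_s: 2.35
position: [550.0, -254.1, 239.0]
tool_rot: [-0.49, -3.103, -0.002]
wrist_force: [-0.5, 0.4, 0.3]
finger_gap: 85.6
grip_force: 0.0
```

```bash
cat >> h.py <<'E'
def bar(x,y,zt):
    p,d,K,T=snap("wrist");P=pts(d,K,T)
    m=(d>0)&(abs(P[...,2]-zt)<9)&(np.hypot(P[...,0]-x,P[...,1]-y)<75);b=P[m]
    (c,s,a)=cv2.minAreaRect(b[:,:2].astype(np.float32))
    w,V=np.linalg.eigh(np.cov(b[:,:2].T));yaw=np.degrees(np.arctan2(V[1,1],V[0,1]))
    print("bar",c,s,"yaw",yaw,"z",np.median(b[:,2]));return c,yaw
E
python3 - <<'E'
from h import *
c,yaw=bar(562,-276,127);plan([*c,180],yaw)
E
```

```text
bar (563.8507080078125, -274.8681335449219) (14.022225379943848, 100.17752075195312) yaw 160.3537741002187 z 127.70924515083124
pos [ 550.1 -253.9  239.3] yaw 162.07 j7 1.96 t 2.4 gap 85.2
shift units [-0.0326 -0.0264  0.0988] mm [-19.5 -15.8  59.3] turn deg 1.72 units 0.0287
```

Emit:
servo_tool([
  [[-0.033,-0.026,0.02],0],
  [[0,0,0.05],0.028],
  [[0,0,0.04],0],
  [[0,0,0],0],
  [[0,0,0],0],
])

```text
time_s: 2.9
position: [564.2, -275.3, 173.9]
tool_rot: [0.537, 3.095, 0.001]
wrist_force: [0.5, -0.1, 0.5]
finger_gap: 85.5
grip_force: 0.0
```

```bash
python3 - <<'E'
from h import *
c,yaw=bar(563,-275,127);plan([*c,109],yaw)
E
```

```text
bar (563.800048828125, -274.9161071777344) (14.036361694335938, 99.86250305175781) yaw 160.20096000366274 z 127.78102848826202
pos [ 564.7 -276.2  174.9] yaw 160.3 j7 1.987 t 2.95 gap 85.4
shift units [0.0024 0.0014 0.1099] mm [ 1.4  0.9 65.9] turn deg 0.1 units 0.0017
```

Emit:
servo_tool([
  [[0.002,0.001,0.04],0],
  [[0,0,0.04],0],
  [[0,0,0.03],0],
  [[0,0,0],0],
  [[0,0,0],0],
])

```text
time_s: 3.45
position: [563.9, -276.1, 109.1]
tool_rot: [0.539, 3.092, -0.001]
wrist_force: [0.6, -0.1, 0.9]
finger_gap: 85.2
grip_force: 0.0
```

Emit:
servo_tool([
  [[0,0,0],0],
  [[0,0,0],0],
  [[0,0,0],0],
  [[0,0,0],0],
  [[0,0,0],0],
], jaw=0)

```text
time_s: 3.95
position: [563.2, -275.3, 107.7]
tool_rot: [0.54, 3.094, 0.001]
wrist_force: [-2.5, 0.7, 0.2]
finger_gap: 13.6
grip_force: 59.7
```

Emit:
servo_tool([
  [[0,0,0],0],
  [[0,0,0],0],
  [[0,0,0],0],
  [[0,0,0],0],
])

```text
time_s: 4.35
position: [563.2, -275.3, 107.7]
tool_rot: [0.539, 3.094, 0.001]
wrist_force: [0.6, 1.5, 3.7]
finger_gap: 13.6
grip_force: 58.6
```

```bash
python3 - <<'E'
from h import *
o=robot.get_obs();print(o)
plan([564,-275,200],160.3)
E
```

```text
{'time_s': 4.35, 'joint_pos': array([-0.05916711,  0.66664959,  0.77643597,  1.49131303, -0.48778416,
        1.18379907,  2.02132236]), 'joint_vel': array([ 2.49670089e-04,  4.70804132e-04,  4.92335254e-04,  7.49570017e-06,
       -5.88411205e-04, -5.91802253e-04,  4.39676574e-04]), 'joint_torque': array([ 1.06227994e+00, -4.21874213e+01,  1.05621269e+01, -1.84972483e+01,
        3.68230725e-01, -6.05107360e-01,  1.54600048e-02]), 'position': array([ 563.22297918, -275.3405532 ,  107.67261653]), 'tool_rot': array([5.39482534e-01, 3.09439646e+00, 9.72654000e-04]), 'wrist_force': array([0.5757956 , 1.50343832, 3.70173358]), 'ft_torque': array([ 0.40432077,  0.07271929, -0.04013901]), 'grip_force': 58.61471948213875, 'finger_gap': 13.560299448314929}
pos [ 563.2 -275.3  107.7] yaw 160.22 j7 2.021 t 4.35 gap 13.6
shift units [-0.0011  0.0011 -0.1539] mm [ -0.7   0.6 -92.3] turn deg -0.08 units -0.0013
```

Gripped (gap 13.6 mm, 59 N). I lift straight up, then carry the key to the bore.

Emit:
servo_tool([
  [[0,0,-0.02],0],
  [[0,0,-0.05],0],
  [[0,0,-0.06],0],
  [[0,0,-0.06],0],
  [[0,0,-0.06],0],
])

```text
time_s: 4.85
position: [561.9, -275.9, 257.7]
tool_rot: [-0.542, -3.092, 0.001]
wrist_force: [1.3, -0.4, -4.4]
finger_gap: 13.1
grip_force: 58.9
```

Emit:
servo_tool([
  [[0.017,0.033,0],0],
  [[0.034,0.066,0],0],
  [[0.034,0.066,0],0],
  [[0.034,0.066,0],0],
  [[0.034,0.066,0],0],
])

```text
time_s: 5.35
position: [535.6, -75.8, 256.4]
tool_rot: [-0.542, -3.093, 0.001]
wrist_force: [1.0, 0.8, -4.1]
finger_gap: 13.3
grip_force: 59.0
```

Emit:
servo_tool([
  [[0.034,0.066,0],0],
  [[0.034,0.066,0],0],
  [[0.034,0.066,0],0],
  [[0.034,0.066,0],0],
  [[0.034,0.066,0],0],
])

```text
time_s: 5.85
position: [506.9, 144.7, 256.7]
tool_rot: [-0.542, -3.094, 0.002]
wrist_force: [1.2, -0.1, -4.3]
finger_gap: 13.1
grip_force: 59.0
```

Emit:
servo_tool([
  [[0.034,0.066,0],0],
  [[0.034,0.066,0],0],
  [[0.015,0.03,0],0],
  [[0,0,0],0],
  [[0,0,0],0],
])

```text
time_s: 6.35
position: [493.7, 251.2, 256.4]
tool_rot: [-0.54, -3.094, 0.005]
wrist_force: [0.1, -1.0, -3.9]
finger_gap: 13.2
grip_force: 59.9
```

```bash
python3 - <<'E'
from h import *
o=robot.get_obs();print(o["joint_pos"].round(2),o["finger_gap"],o["grip_force"])
plan([494,269,250],160.2)
p,d,K,T=snap("wrist");cv2.imwrite("pics/w2.png",p)
P=pts(d,K,T);np.set_printoptions(suppress=True)
q=np.array([494.,269,95,1]);c=np.linalg.inv(T)@q;print("expect px",(K@c[:3]/c[2])[:2])
m=(d>0)&(abs(P[...,2]-95)<4)&(np.hypot(P[...,0]-494,P[...,1]-269)<65);b=P[m];print("block",cv2.minAreaRect(b[:,:2].astype(np.float32)),np.median(b[:,2]))
E
```

```text
[-1.05  0.37  0.76  1.49 -0.25  1.39  0.95] 13.228021659654635 59.890774078667164
pos [493.7 251.2 256.4] yaw 160.2 j7 0.946 t 6.35 gap 13.2
shift units [0.0096 0.0281 0.0106] mm [ 5.8 16.8  6.4] turn deg 0.0 units 0.0
expect px [300.22738454 178.93197865]
block ((494.5138854980469, 272.39996337890625), (80.21198272705078, 86.3082504272461), 58.817901611328125) 95.87092386594423
```

View pics/w2.png

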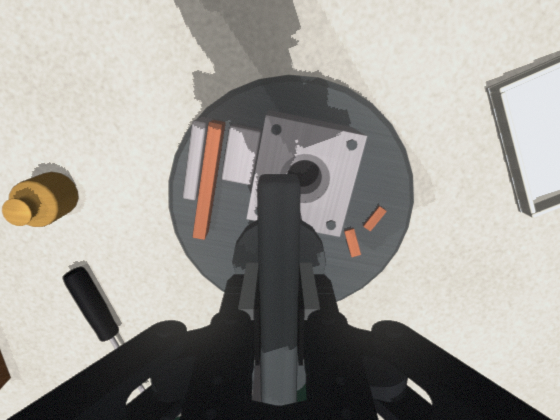

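The view shows the mouth at about (305,174), partly hidden by the held bar, and the block's rectangle fits at 80×86 mm. I'll shift sideways for a clear view of the mouth.

Emit:
servo_tool([
  [[0,-0.02,0],0],
  [[0,-0.02,0],0],
  [[0,0,0],0],
  [[0,0,0],0],
])

```text
time_s: 6.8
position: [486.1, 228.4, 257.7]
tool_rot: [0.544, 3.094, 0.002]
wrist_force: [0.9, 0.5, -3.3]
finger_gap: 13.3
grip_force: 59.1
```

```bash
python3 - <<'E'
from h import *
np.set_printoptions(suppress=True)
p,d,K,T=snap("wrist")
P=pts(d,K,T)
m=(d>0)&(abs(P[...,2]-95)<4)&(np.hypot(P[...,0]-494,P[...,1]-270)<65);b=P[m];print("block",cv2.minAreaRect(b[:,:2].astype(np.float32)),np.median(b[:,2]))
c=np.linalg.inv(T)@[494.5,271,95,1];c=(K@c[:3]/c[2])[:2];print("px",c)
u,v=c.astype(int);cr=p[v-50:v+50,u-60:u+60]
g=cv2.cvtColor(p,cv2.COLOR_BGR2GRAY)
# hole: depth well below top, inside the block
h=((P[...,2]<90)&(d>0)&(np.hypot(P[...,0]-494.5,P[...,1]-271)<26)).astype(np.uint8)
n,l,s,ce=cv2.connectedComponentsWithStats(h);k=1+s[1:,4].argmax();print(s[k],ce[k])
cn,_=cv2.findContours((l==k).astype(np.uint8),0,1);print("ellipse",cv2.fitEllipse(cn[0]))
Q=np.array([plane(K,T,*q,95.5) for q in cn[0][:,0]])[:,:2];print("circle",cv2.fitEllipse(Q.astype(np.float32)),cv2.minEnclosingCircle(Q.astype(np.float32)))
big=cv2.resize(np.hstack([cr,cv2.cvtColor(h[v-50:v+50,u-60:u+60]*255,cv2.COLOR_GRAY2BGR)]),None,fx=3.3,fy=3.3,interpolation=cv2.INTER_CUBIC);cv2.imwrite("pics/w3.png",cv2.convertScaleAbs(big,alpha=1.6))
E
```

```text
block ((494.6779479980469, 272.3878173828125), (80.57347106933594, 86.3912124633789), 58.815120697021484) 95.81274833013282
px [331.4300922  177.48010593]
[314 158  38  36 966] [332.13561077 175.23084886]
ellipse ((332.1641845703125, 175.2172393798828), (33.36709976196289, 35.394771575927734), 54.8538932800293)
circle ((492.9663391113281, 272.0217590332031), (27.884763717651367, 28.219951629638672), 36.14113235473633) ((493.2211608886719, 272.1233825683594), 15.144139289855957)
```

View pics/w3.png

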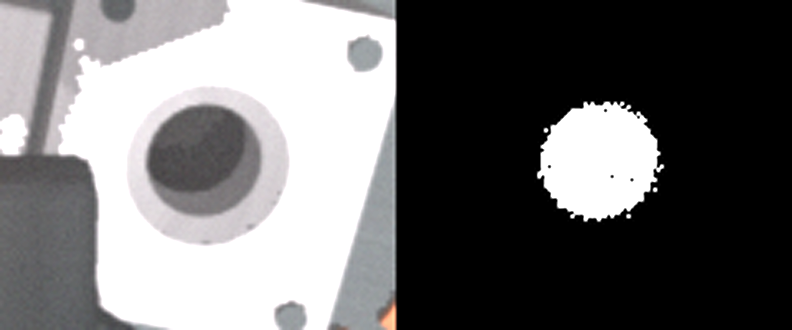

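The crop shows the mouth's outer funnel circle centred at about (208,165), i.e. picture (334,177), with the bore edge inside it. I cast both onto their own heights.

```bash
python3 - <<'E'
from h import *
p,d,K,T=load("wrist");print(plane(K,T,332.16,175.22,89.8),plane(K,T,334.1,177,95.8))
M=T[:3,:3]
plan([494.3,272.2,205],160.2)
E
```

```text
[494.31710195 272.41709724  89.8       ] [494.63618056 273.10203032  95.8       ]
pos [486.  229.4 257.6] yaw 160.14 j7 0.963 t 6.85 gap 12.9
shift units [0.0112 0.0716 0.0878] mm [ 6.7 43.  52.7] turn deg -0.06 units -0.001
```

Emit:
servo_tool([
  [[0.012,0.03,0.02],0],
  [[0,0.042,0.03],0],
  [[0,0,0.035],0],
  [[0,0,0],0],
  [[0,0,0],0],
])

```text
time_s: 7.35
position: [493.4, 273.2, 205.7]
tool_rot: [-0.539, -3.094, 0.002]
wrist_force: [0.3, 0.2, -3.1]
finger_gap: 13.2
grip_force: 59.5
```

```bash
python3 - <<'E'
from h import *
plan([494.1,272.6,180],160.2)
o=robot.get_obs();print(o["wrist_force"],o["ft_torque"])
E
```

```text
pos [493.4 273.2 205.7] yaw 160.24 j7 0.939 t 7.35 gap 13.2
shift units [-0.0015 -0.0004  0.0428] mm [-0.9 -0.2 25.7] turn deg 0.04 units 0.0007
[ 0.25094536  0.17581305 -3.1034395 ] [-0.03167485 -0.06374949  0.04272488]
```

Emit:
servo_tool([
  [[-0.0015,0,0.01],0],
  [[0,0,0.008],0],
  [[0,0,0.008],0],
  [[0,0,0.008],0],
  [[0,0,0],0],
])

```text
time_s: 7.85
position: [494.0, 272.2, 185.1]
tool_rot: [-0.54, -3.093, 0.001]
wrist_force: [0.9, -0.4, -4.0]
finger_gap: 13.4
grip_force: 59.6
```

```bash
python3 - <<'E'
from h import *
plan([494.1,272.6,168],160.2)
o=robot.get_obs();print(o["wrist_force"],o["ft_torque"])
E
```

```text
pos [494.  272.2 185.1] yaw 160.19 j7 0.952 t 7.85 gap 13.4
shift units [0.     0.0007 0.0285] mm [ 0.   0.4 17.1] turn deg -0.01 units -0.0001
[ 0.85364006 -0.3684743  -3.97001786] [-0.03584304 -0.00587099  0.00073045]
```

Emit:
servo_tool([
  [[0,0,0.008],0],
  [[0,0,0.008],0],
  [[0,0,0.008],0],
  [[0,0,0.004],0],
  [[0,0,0],0],
])

```text
time_s: 8.35
position: [494.3, 272.3, 168.5]
tool_rot: [-0.54, -3.094, 0.001]
wrist_force: [-0.1, -0.2, -4.1]
finger_gap: 13.2
grip_force: 59.6
```

Emit:
servo_tool([
  [[0,0,0.005],0],
  [[0,0,0.005],0],
  [[0,0,0],0],
])

```text
time_s: 8.65
position: [494.6, 272.5, 162.8]
tool_rot: [-0.54, -3.095, 0.0]
wrist_force: [-0.5, -0.1, -3.3]
finger_gap: 13.3
grip_force: 59.6
```

```bash
python3 - <<'E'
from h import *
plan([494.1,272.6,150],160.2)
o=robot.get_obs();print(o["wrist_force"],o["ft_torque"])
E
```

```text
pos [494.6 272.5 162.8] yaw 160.2 j7 0.965 t 8.65 gap 13.3
shift units [ 0.0009 -0.0001  0.0213] mm [ 0.5 -0.1 12.8] turn deg 0.0 units 0.0001
[-0.53536584 -0.10525561 -3.27219647] [-0.011153    0.00669066 -0.04162646]
```

Emit:
servo_tool([
  [[0,0,0.003],0],
  [[0,0,0.002],0],
  [[0,0,0],0],
])

```text
time_s: 8.95
position: [495.4, 272.5, 161.9]
tool_rot: [0.54, 3.093, 0.003]
wrist_force: [-1.3, -0.2, 5.0]
finger_gap: 13.2
grip_force: 59.9
```

Emit:
servo_tool([
  [[0,0,0.004],0.08],
  [[0,0,0],0.08],
  [[0,0,0],0],
])

```text
time_s: 9.25
position: [494.5, 272.5, 157.3]
tool_rot: [-0.797, -3.039, 0.001]
wrist_force: [-0.5, -0.1, -4.7]
finger_gap: 13.0
grip_force: 59.3
```

Emit:
servo_tool([
  [[0,0,0],0.08],
  [[0,0,0],0.08],
  [[0,0,0],0],
])

```text
time_s: 9.55
position: [494.3, 272.4, 157.3]
tool_rot: [-1.046, -2.962, 0.001]
wrist_force: [-0.5, -0.2, -4.6]
finger_gap: 13.1
grip_force: 59.6
```

It dropped in. I lower it to the floor (about z 149.7).

Emit:
servo_tool([
  [[0,0,0.006],0],
  [[0,0,0.006],0],
  [[0,0,0.003],0],
  [[0,0,0],0],
])

```text
time_s: 9.95
position: [495.0, 272.3, 149.7]
tool_rot: [1.046, 2.962, 0.001]
wrist_force: [-1.9, -0.7, 4.7]
finger_gap: 13.6
grip_force: 61.7
```

```bash
python3 - <<'E'
from h import *
plan([494.3,272.6,149.7],160.2)
o=robot.get_obs();print(o["wrist_force"],o["ft_torque"])
E
```

```text
pos [495.  272.3 149.7] yaw 141.08 j7 0.676 t 9.95 gap 13.6
shift units [ 0.0013 -0.0003 -0.    ] mm [ 0.8 -0.2 -0. ] turn deg -19.12 units -0.3186
[-1.87803132 -0.71682291  4.67696858] [-0.36338572  0.73515549  0.07391508]
```

Home, with floor contact at the expected height. Now clockwise.

Emit:
servo_tool([
  [[0,0,0],0.1],
  [[0,0,0],0.1],
  [[0,0,0],0.1],
  [[0,0,0],0.1],
  [[0,0,0],0.1],
])

```text
time_s: 10.45
position: [494.6, 272.0, 149.6]
tool_rot: [-1.781, -2.587, 0.001]
wrist_force: [-4.1, -1.0, 4.5]
finger_gap: 13.6
grip_force: 65.3
```

```bash
python3 - <<'E'
from h import *
plan([494.3,272.6,149.7],111)
o=robot.get_obs();print(o["wrist_force"],o["ft_torque"])
E
```

```text
pos [494.6 272.  149.6] yaw 110.9 j7 0.213 t 10.45 gap 13.6
shift units [ 0.0011 -0.0001 -0.0001] mm [ 0.6 -0.1 -0.1] turn deg -0.1 units -0.0016
[-4.11121222 -0.95159344  4.50795077] [-0.53872405  0.93273856  0.31353525]
```

Emit:
servo_tool([
  [[0,0,0],0.1],
  [[0,0,0],0.1],
  [[0,0,0],0.1],
  [[0,0,0],0],
])

```text
time_s: 10.85
position: [494.3, 272.4, 149.6]
tool_rot: [-2.162, -2.278, 0.001]
wrist_force: [-4.2, -1.5, 5.1]
finger_gap: 13.0
grip_force: 61.9
```

```bash
python3 - <<'E'
from h import *
plan([494.3,272.6,149.7],93)
o=robot.get_obs();print(o["wrist_force"],o["ft_torque"])
E
```

```text
pos [494.3 272.4 149.6] yaw 92.98 j7 -0.059 t 10.85 gap 13.0
shift units [ 0.0004 -0.0001 -0.0002] mm [ 0.2 -0.  -0.1] turn deg -0.02 units -0.0004
[-4.22004212 -1.4723417   5.10784741] [-0.35518464  1.09017883 -0.02069519]
```

Emit:
servo_tool([
  [[0,0,0],0.1],
  [[0,0,0],0.05],
  [[0,0,0],0],
])

```text
time_s: 11.15
position: [494.3, 272.7, 149.6]
tool_rot: [-2.333, -2.102, 0.0]
wrist_force: [-3.8, -0.5, 5.1]
finger_gap: 13.2
grip_force: 61.8
```

```bash
python3 - <<'E'
from h import *
plan([494.3,272.6,149.7],84)
o=robot.get_obs();print(o["wrist_force"],o["ft_torque"])
E
```

```text
pos [494.3 272.7 149.6] yaw 84.04 j7 -0.194 t 11.15 gap 13.2
shift units [-0.0001 -0.     -0.0002] mm [-0.1 -0.  -0.1] turn deg 0.04 units 0.0007
[-3.79526909 -0.4694937   5.09606971] [-0.17846687  1.08033118  0.03134891]
```

Emit:
servo_tool([
  [[0,0,0],0.05],
  [[0,0,0],0.05],
])

```text
time_s: 11.35
position: [494.3, 272.6, 149.6]
tool_rot: [-2.44, -1.977, 0.001]
wrist_force: [-3.5, -1.0, 5.3]
finger_gap: 13.2
grip_force: 63.9
```

```bash
python3 - <<'E'
from h import *
plan([494.3,272.6,149.7],78)
o=robot.get_obs();print(o["wrist_force"],o["ft_torque"])
E
```

```text
pos [494.3 272.6 149.6] yaw 78.04 j7 -0.284 t 11.35 gap 13.2
shift units [ 0.      0.0001 -0.0002] mm [ 0.   0.  -0.1] turn deg 0.04 units 0.0007
[-3.53192697 -0.99619052  5.31614864] [-0.29186298  1.06887785  0.22181298]
```

Emit:
servo_tool([
  [[0,0,0],0.05],
  [[0,0,0],0.05],
])

```text
time_s: 11.55
position: [494.3, 272.6, 149.6]
tool_rot: [-2.54, -1.847, 0.001]
wrist_force: [-4.5, -1.5, 5.6]
finger_gap: 13.4
grip_force: 64.3
```

```bash
python3 - <<'E'
from h import *
plan([494.3,272.6,149.7],72)
o=robot.get_obs();print(o["wrist_force"],o["ft_torque"])
E
```

```text
pos [494.3 272.6 149.6] yaw 72.05 j7 -0.374 t 11.55 gap 13.4
shift units [-0.      0.0001 -0.0002] mm [-0.   0.1 -0.1] turn deg 0.05 units 0.0008
[-4.4981247  -1.49375438  5.6119318 ] [-0.28645812  1.15130755  0.35625255]
```

Emit:
servo_tool([
  [[0,0,0],0.05],
  [[0,0,0],0.05],
])

```text
time_s: 11.75
position: [494.2, 272.6, 149.6]
tool_rot: [-2.632, -1.713, 0.001]
wrist_force: [-3.7, -1.2, 6.0]
finger_gap: 13.5
grip_force: 71.8
```

```bash
python3 - <<'E'
from h import *
plan([494.3,272.6,149.7],66)
o=robot.get_obs();print(o["wrist_force"],o["ft_torque"])
E
```

```text
pos [494.2 272.6 149.6] yaw 66.1 j7 -0.463 t 11.75 gap 13.5
shift units [ 0.      0.0002 -0.0001] mm [ 0.   0.1 -0.1] turn deg 0.1 units 0.0017
[-3.69576281 -1.15895817  5.97607155] [-0.2344817   1.07762953  0.86894266]
```

Emit:
servo_tool([
  [[0,0,0],0.03],
  [[0,0,0],0.03],
])

```text
time_s: 11.95
position: [494.2, 272.9, 149.6]
tool_rot: [-2.682, -1.635, 0.002]
wrist_force: [-3.9, -1.0, 5.5]
finger_gap: 13.6
grip_force: 80.0
```

```bash
python3 - <<'E'
from h import *
plan([494.3,272.6,149.7],62.5)
o=robot.get_obs();print(o["wrist_force"],o["ft_torque"])
E
```

```text
pos [494.2 272.9 149.6] yaw 62.73 j7 -0.514 t 11.95 gap 13.6
shift units [-0.0003  0.0004 -0.0001] mm [-0.2  0.2 -0.1] turn deg 0.23 units 0.0038
[-3.9455097  -0.98424987  5.54844285] [-0.40515144  1.07991955  1.33231502]
```

Emit:
servo_tool([
  [[0,0,0],0.03],
  [[0,0,0],0.03],
])

```text
time_s: 12.15
position: [494.8, 273.9, 149.7]
tool_rot: [-2.732, -1.549, -0.002]
wrist_force: [-2.9, 0.9, 3.7]
finger_gap: 13.0
grip_force: 97.2
```

```bash
python3 - <<'E'
from h import *
plan([494.3,272.6,149.7],58.9)
o=robot.get_obs();print(o["wrist_force"],o["ft_torque"])
E
```

```text
pos [494.8 273.9 149.7] yaw 59.1 j7 -0.569 t 12.15 gap 13.0
shift units [-0.0024  0.0003 -0.0001] mm [-1.4  0.2 -0. ] turn deg 0.2 units 0.0033
[-2.93613688  0.85481425  3.6991531 ] [0.37733486 0.4490734  1.02387418]
```

The stop is reached: torque climbed to 1.3 N m against about 0.3 while turning. I back off inside the play to unload the key.

Emit:
servo_tool([
  [[0,0,0],-0.06],
  [[0,0,-0.002],-0.08],
  [[0,0,0],0],
  [[0,0,0],0],
])

```text
time_s: 12.55
position: [494.1, 272.8, 149.7]
tool_rot: [-2.615, -1.739, 0.001]
wrist_force: [-2.7, -0.5, 0.9]
finger_gap: 13.5
grip_force: 67.9
```

```bash
python3 - <<'E'
from h import *
plan([494.3,272.6,251],160.2)
o=robot.get_obs();print(o["wrist_force"],o["ft_torque"])
E
```

```text
pos [494.1 272.8 149.7] yaw 67.24 j7 -0.447 t 12.55 gap 13.5
shift units [-0.0002  0.0002 -0.1688] mm [-1.000e-01  1.000e-01 -1.013e+02] turn deg 87.04 units 1.4506
[-2.65047346 -0.49637204  0.87296068] [-0.14400896  0.77239901  0.63323616]
```

Emit:
servo_tool([
  [[0,0,0],-0.06],
  [[0,0,0],0],
  [[0,0,0],0],
])

```text
time_s: 12.85
position: [494.3, 272.6, 149.6]
tool_rot: [-2.562, -1.817, 0.001]
wrist_force: [-2.4, 0.5, -1.1]
finger_gap: 13.3
grip_force: 61.4
```

```bash
python3 - <<'E'
from h import *
plan([494.3,272.6,251],160.2)
o=robot.get_obs();print(o["wrist_force"],o["ft_torque"])
E
```

```text
pos [494.3 272.6 149.6] yaw 70.69 j7 -0.395 t 12.85 gap 13.3
shift units [-0.00e+00 -1.00e-04 -1.69e-01] mm [-0.000e+00 -1.000e-01 -1.014e+02] turn deg -89.51 units -1.4919
[-2.44161347  0.47373927 -1.05130953] [0.00798137 0.76602025 0.10656025]
```

Nearly unloaded, so the cam stays at its stop. Pull out slowly, straight up.

Emit:
servo_tool([
  [[0,0,-0.01],0.01],
  [[0,0,-0.015],0],
  [[0,0,-0.02],0],
  [[0,0,-0.02],0],
  [[0,0,-0.02],0],
])

```text
time_s: 13.35
position: [496.0, 272.4, 203.3]
tool_rot: [2.57, 1.805, 0.005]
wrist_force: [0.1, -1.1, -3.8]
finger_gap: 13.3
grip_force: 60.0
```

Emit:
servo_tool([
  [[0,0,-0.03],0],
  [[0,0,-0.03],0],
  [[0,0,-0.03],0],
  [[0,0,0],0],
  [[0,0,0],0],
])

```text
time_s: 13.85
position: [495.2, 272.3, 255.7]
tool_rot: [2.57, 1.806, 0.003]
wrist_force: [0.0, 0.5, -4.6]
finger_gap: 13.0
grip_force: 59.8
```

```bash
python3 - <<'E'
from h import *
plan([563.2,-275.3,254],160.2)
o=robot.get_obs();print(o["wrist_force"],o["ft_torque"],o["joint_pos"])
E
```

```text
pos [495.2 272.3 255.7] yaw 70.18 j7 -0.471 t 13.85 gap 13.0
shift units [-0.8202  0.416   0.0022] mm [-492.1  249.6    1.3] turn deg 89.98 units 1.4996
[ 0.01781221  0.4759766  -4.60435291] [0.01262418 0.0339967  0.0260982 ] [-1.27888892  0.5225592   1.15075394  1.46909296 -0.47737446  1.45411033
 -0.47080941]
```

Emit:
servo_tool([
  [[0,0,0],-0.08],
  [[0,0,0],-0.14],
  [[0,0,0],-0.14],
  [[0,0,0],-0.14],
  [[0,0,0],-0.14],
])

```text
time_s: 14.35
position: [494.0, 272.2, 253.7]
tool_rot: [-1.825, -2.556, 0.003]
wrist_force: [-0.1, -0.6, -3.8]
finger_gap: 13.3
grip_force: 59.9
```

Emit:
servo_tool([
  [[0,0,0],-0.14],
  [[0,0,0],-0.14],
  [[0,0,0],-0.14],
  [[0,0,0],-0.14],
  [[0,0,0],-0.14],
])

```text
time_s: 14.85
position: [494.0, 272.1, 253.6]
tool_rot: [-0.788, -3.039, 0.003]
wrist_force: [-0.3, -0.8, -3.5]
finger_gap: 13.3
grip_force: 59.8
```

Emit:
servo_tool([
  [[0,0,0],-0.1],
  [[0,0,0],-0.06],
  [[0,0,0],0],
])

```text
time_s: 15.15
position: [494.1, 272.0, 253.8]
tool_rot: [-0.541, -3.093, 0.002]
wrist_force: [-0.1, 0.0, -4.9]
finger_gap: 13.2
grip_force: 59.8
```

```bash
python3 - <<'E'
from h import *
plan([563.2,-275.3,254],160.2)
o=robot.get_obs();print(o["joint_pos"].round(2))
E
```

```text
pos [494.1 272.  253.8] yaw 160.16 j7 0.933 t 15.15 gap 13.2
shift units [-4.179e-01 -8.190e-01  3.000e-04] mm [-2.508e+02 -4.914e+02  2.000e-01] turn deg -0.04 units -0.0006
[-1.08  0.4   0.78  1.47 -0.28  1.39  0.93]
```

Emit:
servo_tool([
  [[-0.017,-0.033,0],0],
  [[-0.034,-0.067,0],0],
  [[-0.034,-0.067,0],0],
  [[-0.034,-0.067,0],0],
  [[-0.034,-0.067,0],0],
])

```text
time_s: 15.65
position: [519.4, 69.6, 254.4]
tool_rot: [-0.543, -3.094, 0.0]
wrist_force: [1.7, -0.0, -4.0]
finger_gap: 13.2
grip_force: 59.3
```

Emit:
servo_tool([
  [[-0.034,-0.067,0],0],
  [[-0.034,-0.067,0],0],
  [[-0.034,-0.067,0],0],
  [[-0.034,-0.067,0],0],
  [[-0.034,-0.067,0],0],
])

```text
time_s: 16.15
position: [547.5, -153.6, 254.2]
tool_rot: [-0.542, -3.094, -0.001]
wrist_force: [1.9, -0.3, -3.8]
finger_gap: 12.9
grip_force: 59.3
```

Emit:
servo_tool([
  [[-0.034,-0.067,0],0],
  [[-0.034,-0.067,0],0],
  [[-0.027,-0.049,0],0],
  [[0,0,0],0],
  [[0,0,0],0],
])

```text
time_s: 16.65
position: [563.3, -276.0, 253.8]
tool_rot: [-0.546, -3.092, -0.0]
wrist_force: [0.2, 0.8, -4.3]
finger_gap: 13.7
grip_force: 59.9
```

```bash
python3 - <<'E'
from h import *
plan([563.2,-275.3,185],160.2)
p,d,K,T=snap("wrist");cv2.imwrite("pics/w4.png",p)
P=pts(d,K,T);b=P[(d>0)&(abs(P[...,2]-75)<5)&(np.hypot(P[...,0]-573,P[...,1]+235)<120)]
print("rack",cv2.minAreaRect(b[:,:2].astype(np.float32)))
E
```

```text
pos [ 563.3 -276.   253.8] yaw 159.96 j7 1.96 t 16.65 gap 13.7
shift units [0.0003 0.0011 0.1147] mm [ 0.2  0.7 68.8] turn deg -0.24 units -0.004
rack ((574.0833740234375, -236.97836303710938), (170.7404022216797, 90.5823745727539), 75.4361343383789)
```

View pics/w4.png

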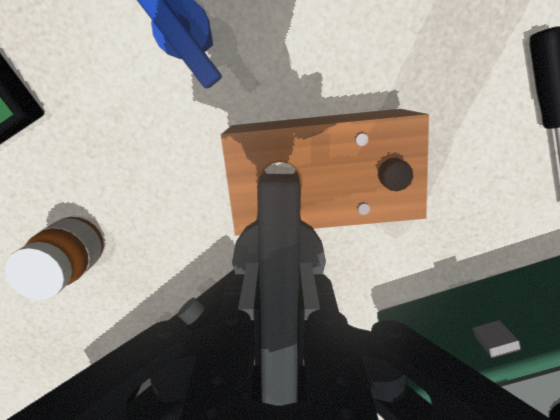

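The rack is unmoved: 170.7×90.6 mm, giving its hole at about (564.0,-275.7), visible behind the bar at (281,170). This agrees with the pick-up pose, so I lower.

Emit:
servo_tool([
  [[0,0.001,0.03],0],
  [[0,0,0.04],0],
  [[0,0,0.04],0],
  [[0,0,0.02],0],
  [[0,0,0],0],
])

```text
time_s: 17.2
position: [563.9, -271.3, 174.6]
tool_rot: [-0.536, -3.091, -0.004]
wrist_force: [0.1, -0.1, -2.9]
finger_gap: 13.1
grip_force: 59.7
```

Emit:
servo_tool([
  [[0,0,0.02],0],
  [[0,0,0.03],0],
  [[0,0,0.03],0],
  [[0,0,0.02],0],
  [[0,0,0],0],
])

```text
time_s: 17.7
position: [563.6, -273.4, 115.3]
tool_rot: [-0.539, -3.092, -0.002]
wrist_force: [-0.9, 0.8, -4.9]
finger_gap: 13.5
grip_force: 59.8
```

```bash
python3 - <<'E'
from h import *
plan([563.6,-275.5,107.5],160.2)
o=robot.get_obs();print(o["wrist_force"],o["ft_torque"])
E
```

```text
pos [ 563.6 -273.4  115.3] yaw 160.21 j7 2.027 t 17.7 gap 13.5
shift units [-0.0012 -0.0034  0.013 ] mm [-0.7 -2.   7.8] turn deg 0.01 units 0.0001
[-0.94289828  0.7600246  -4.86993307] [0.08825813 0.01071611 0.01024513]
```

Emit:
servo_tool([
  [[-0.001,-0.0025,0.006],0],
  [[0,0,0.006],0],
  [[0,0,0.002],0],
  [[0,0,0],0],
  [[0,0,0],0],
])

```text
time_s: 18.2
position: [564.6, -276.0, 108.9]
tool_rot: [0.54, 3.094, -0.0]
wrist_force: [0.2, 0.2, -3.8]
finger_gap: 13.4
grip_force: 59.8
```

```bash
python3 - <<'E'
from h import *
plan([563.6,-275.5,107.5],160.2)
o=robot.get_obs();print(o["wrist_force"],o["ft_torque"])
E
```

```text
pos [ 564.6 -276.   108.9] yaw 160.2 j7 2.034 t 18.2 gap 13.4
shift units [0.0019 0.0002 0.0023] mm [1.2 0.1 1.4] turn deg 0.0 units 0.0001
[ 0.22226219  0.20812533 -3.78918391] [-0.01301479 -0.04973854 -0.00336716]
```

Emit:
servo_tool([
  [[0.001,0,0.003],0],
  [[0,0,0],0],
  [[0,0,0],0],
])

```text
time_s: 18.5
position: [564.4, -276.1, 107.7]
tool_rot: [0.54, 3.093, -0.001]
wrist_force: [-0.7, -0.4, 1.8]
finger_gap: 13.2
grip_force: 60.0
```

Emit:
servo_tool([
  [[0,0,0],0],
  [[0,0,0],0],
  [[0,0,0],0],
  [[0,0,0],0],
  [[0,0,0],0],
], jaw=85)

```text
time_s: 19.0
position: [563.9, -275.7, 106.7]
tool_rot: [0.54, 3.095, -0.0]
wrist_force: [-0.2, 0.1, 0.9]
finger_gap: 84.0
grip_force: 0.0
```

Emit:
servo_tool([
  [[0,0,-0.03],0],
  [[0,0,-0.07],0],
  [[0,0,-0.07],0],
  [[0,0,0],0],
  [[0,0,0],0],
])

```text
time_s: 19.5
position: [564.4, -276.4, 210.1]
tool_rot: [0.54, 3.092, -0.001]
wrist_force: [-0.3, 0.3, -0.5]
finger_gap: 84.6
grip_force: 0.0
```

```bash
python3 - <<'E'
from h import *
c,yaw=bar(563,-275,127);plan([563.6,-275.5,107.5],160.2)
p=load("wrist")[0];t=snap("top")[0]
cv2.imwrite("pics/end.png",np.hstack([cv2.resize(p,(400,300)),cv2.resize(t[130:250,160:320],(400,300),interpolation=cv2.INTER_CUBIC)]))
E
```

```text
bar (564.3722534179688, -276.283935546875) (14.010382652282715, 99.33857727050781) yaw 160.34166680188503 z 127.76783651619945
pos [ 563.7 -275.5  208.5] yaw 160.2 j7 1.983 t 19.55 gap 85.2
shift units [ 2.000e-04 -1.000e-04  1.683e-01] mm [ 1.00e-01 -1.00e-01  1.01e+02] turn deg -0.0 units -0.0001
```

View pics/end.png

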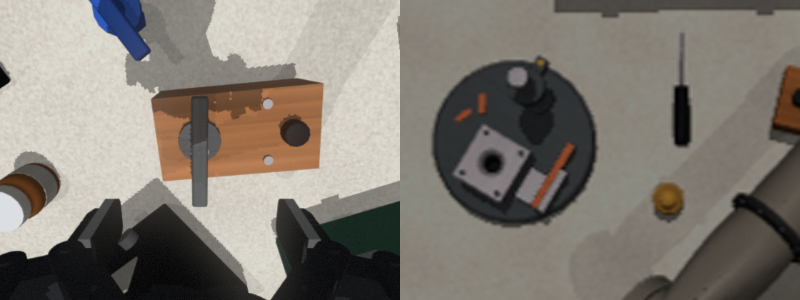

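The key is fully down in its hole, with its collar at (200,140) on the rack and the bar top at 127.8 mm as before. The clamp's jaw now sits against the copper bar at (548,178). I hand in.

```bash
python3 -c "
from plant import robot
print(robot.sign_off())"
```

```text
the job is handed in; nothing more can be done
None
```

I turned the clamp clockwise until the cam came up against its stop, put the key back fully down in its rack hole, and handed the job in at about 19.6 s of the 64 s allowed; the verdict was not shown to me.

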